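# Proof-pull a sign's stand-off stud with a tubular pull gauge

### The job

Proof-pull the bare stand-off stud at the point of the clamped wooden arrow sign: pick up the tubular pull gauge by its barrel, drop its hook over that stud and, keeping the gauge level and off the work, draw it straight out the way the arrow points until the broad black band on the sprung rod has just come fully out of the barrel. Do not overload the stud (no more than a centimetre past the band) and leave the other things on the bench where they are. Finish while still holding the gauge steady at that pull, for the reading: nothing is unhooked, put down or let go.

Things in the scene. Friction and masses are not known exactly. Their poses are not given: they have to be found in the camera images.
- gauge: tubular pull gauge, 160 g, lying on the bench: aluminium barrel 24 mm across, 120 mm long, a black square cap (28 x 28 x 10 mm) on each end. Origin on its axis at mid length, 14 mm above the bench; x along the axis to the hook, z up. Bare to grip for 45 mm either side of the origin. Barrel mouth at x = 60 mm, rear hanging ring to x = -81 mm. The rod cannot turn: the hook lies in the x-y plane
- gauge_rod (a joint): how far the gauge's sprung rod is drawn out of the barrel, m: 0 = home, end stop 0.070. Steel rod 8 mm in diameter; thin ring lines reach the barrel mouth at 0.010, 0.020 and 0.030; one broad black band, 5 mm wide, starts to show at 0.040 and is just fully out at 0.045. Inner spring: about 1.9 N to leave home, then 180 N/m (10 N at the band)
- hook_eye (a point): centre of the hook's eye, on the gauge's axis: 100 mm from its origin along x with the rod home, moving out with the rod. The hook is 5 mm wire bent in three quarters of a circle, 22 mm inner and 32 mm outer diameter, flat in the gauge's x-y plane, its gap at the rear on the -y side; the far side is closed and catches a pin in the eye when the gauge is drawn back
- stud: the bare stud at the arrow's point, fixed to the sign: a disc foot 24 mm across, 3 mm thick, and a 6 mm threaded steel pin standing 35 mm above it. Origin under the foot, on the sign's upper face (30 mm above the bench), z up: pin from z = 3 to 38 mm. The stud at the arrow's tail wears a thick aluminium sleeve and is not the one to test
- sign: arrow sign of 18 mm plywood with LED tape on a 12 mm board (370 x 250 mm) under two black-handled toggle clamps; all fixed. Origin on the bench under the bare stud; x points as the arrow points, z up. The point ends 26 mm and the board 55 mm beyond the stud; wings reach back to x = -121, the tail to x = -296 mm. Sign's upper face 30 mm, clamps up to 80 mm above the bench
- tweezers: bystander: black tweezers, 135 x 16 mm, 9 mm high; origin under the middle
- cutters: bystander: side cutters with black handles, 130 x 70 mm, 13 mm high; origin under the pivot
- flux_tin: bystander: round flux tin, 54 mm in diameter, 22 mm high; origin under the middle
- solder_spool: bystander: spool of solder standing on end, 62 mm in diameter, 50 mm high; origin under the middle
- screwdriver: bystander: screwdriver 160 mm long, about 25 mm high; origin under the middle
- parts_drawer: bystander: small clear drawer of spacers and washers, 125 x 56 mm, 38 mm high; origin under the middle
- sleeve: bystander: aluminium spacer sleeve standing on the sign's board beside the arrow's point, 16 mm in diameter, 26 mm high; origin under the middle
Mind the look-alikes: they are no part of the job. What is meant by the gauge is not green or yellow, and is the larger of those in its own colour.

How it is judged:
By the outcome, as a careful person would: the job done as asked, in the order asked, and still so for the second after the job is handed in, while the arm keeps its last pose, push and grip.
It also fails if it takes over 51 s, if anything falls off the work surface, if the arm or the gripper's body presses on something with over 40 N, if the wrist force passes 120 N, or if a joint passes its speed limit or range.

### The arm

A 6-joint arm with a two-finger parallel gripper is mounted at the origin on the work surface. World frame = base frame: x ahead of the robot, y to its left, z up, the work surface at z = 0. Lengths are in m, angles in rad, forces in N, time in s.
With the tool pointing down it reaches from about 0.35 to 0.775 m from the base axis. Payload 5.5 kg.
Tool frame: the origin (TCP) lies midway between the tips of the shut fingers; the grasp point (between the pads) lies 19 mm behind it; z points along the fingers, y is the line along which they close (so a half turn about z gives the same grasp; the last joint's range is limited). The gripper opens to 85 mm and grips with 20 to 120 N. Pads are 22 mm wide; open, the fingers measure 114 mm over their backs; the gripper's body (76 mm by 85 mm) begins 54 mm behind the grasp point. The pads swing forward as they close: fully open they stand 13 mm farther back than shut.
Start: joints at [-1.36, 0.313, 0.046, 1.304, 0, 1.431], TCP at [0.198, -0.54, 0.205] pointing down, gripper open.
Joint ranges: [-2.76, 2.76], [-0.86, 1.69], [-1.03, 1.26], [-2.2, 2.34], [-1.47, 1.5], [-3.14, 3.14]. Speed limits (rad/s): [2.57, 2.57, 3.14, 3.14, 3.14, 3.14].

### API

Orientations are given as a unit quaternion [w, x, y, z].
In Python, from workcell import env gives the robot as it stands. The module is installed in compiled form; this text tells all that it offers.
- The arm moves only by the tool servo_tool, never from a script. Its argument "increments" is a list of rows, each an object of numbers: "grip": the closure, from 0 (fully open) to 1 (shut); "x", "y", "z": the shift along the tool's x, y, z in mm; "roll": the turn about the tool's z in degrees. In form: [{"grip": .., "x": .., "y": .., "z": .., "roll": ..}, ...]. A call has 1 to 5 rows; each row shifts and turns the commanded pose from where the row before left it, along the tool's axes as they then stand; what a row does not reach is not made up. A row lasts 1/12 s, in which the tool goes at most 41.7 mm and 7.16 degrees, less where a joint would pass 70% of its speed; a pose out of reach is approached as far as the arm can. A call is refused whole if a number of a shift passes 41.7 or a number of a turn 7.16, either way. A call with a gripper value outside its range is refused whole. The fingers move at their own pace and stop on an object; "grip_force" is the grip in N (left out, the last holds). Time passes only in rows, so rows that do not move let the fingers close. It gives the time, the measured TCP pose, the force, the opening and the grip force at its end, in the units of the state.
- env.get_state(): the state, without advancing time (a new reading comes with each control period).
- env.read_camera(name): name is "scene" or "side" or "wrist"; returns the picture (420x560x3 uint8, red, green, blue); there is no depth.
- env.get_calibration(name): a dict with "vertical_fov" (degrees; the focal length in pixels is half the picture's height over the tangent of half this angle, whatever the lens; pixels are square), "cx", "cy" (the principal point, pixels), "k1" (the pictures are not rectified: a ray, as slopes to the right and down, at radius r is drawn at 1 + k1 r^2 times it, then the intrinsics apply), "rvec" (rotation vector, rad) and "tvec" (3), from world to camera coordinates, as OpenCV has them; the wrist camera has in their place "tool_from_camera" (4x4, takes a point from camera to tool coordinates, whose origin is the TCP and whose axes are the flange's). Camera axes: x right, y down, z forward; pixel columns grow to the right and rows downward; lengths in m; the calibration is good to about 2 mm. A picture is of the moment at which its call begins: read the wrist's pose just before it. get_calibration takes no time and is no camera call.
- env.hand_in(): hands the job in; it is judged then, once.
The state is a dict: "clock": time; "joint_pos": joint angles; "qvel": joint speeds; "tau": joint torques, N m; "tcp_pos": TCP position; "orientation": TCP orientation; "wrist_force": force on the tool from outside, world axes, zero at the start; "ft_torque": the same for the moment, N m; "finger_gap": finger opening in m; "grip_force": force on a finger pad.
Only numpy, scipy, OpenCV 4.12 (cv2) and the standard library are available. Lean on these libraries where they do the work, as an engineer would, in place of code of your own. Each camera call takes 0.05 s, during which the arm holds its last target. There are 200 camera calls.

## Working session

There is one attempt and no reset: what is moved stays moved. The work goes in short steps, Python scripts to look and compute and a tool call to move; the robot and the scene stay as the last step left them, time stands still between calls to the robot, and variables do not carry over. Pictures are saved under pics/ and viewed, at most 10 in all, crops included, and the job is handed in when it is done.

Besides the shell and the picture viewer there is one more tool, called after "Emit:" in YAML: its name, and indented under it one key for each argument. servo_tool: Moves the arm, as the interface text tells. Its arguments: {"type":"object","properties":{"increments":{"type":"array"},"grip_force":{"type":"number"}},"required":["increments"]}

```bash
mkdir -p pics
cat > h.py <<'E'
import numpy as np, cv2
from workcell import env
from scipy.spatial.transform import Rotation as R
def save(n,f): cv2.imwrite(f'pics/{f}.png',cv2.cvtColor(env.read_camera(n),cv2.COLOR_RGB2BGR))
def cam(n):
    c=env.get_calibration(n); f=210/np.tan(np.radians(c['vertical_fov'])/2)
    if n=='wrist':
        s=env.get_state(); q=np.array(s['orientation'])
        T=np.eye(4);T[:3,:3]=R.from_quat(q[[1,2,3,0]]).as_matrix();T[:3,3]=s['tcp_pos']
        M=T@np.array(c['tool_from_camera']); Rw,o=M[:3,:3],M[:3,3]
    else:
        r=cv2.Rodrigues(np.array(c['rvec'],float))[0]; Rw=r.T; o=-r.T@np.array(c['tvec'],float).ravel()
    return c,f,Rw,o
def ray(n,u,v,C=None):
    c,f,Rw,o=C or cam(n); d=np.array([(u-c['cx'])/f,(v-c['cy'])/f]); s=d.copy()
    for _ in range(30): s=d/(1+c['k1']*(s@s))
    return o,Rw@np.array([s[0],s[1],1.])
def onz(n,u,v,z,C=None):
    o,d=ray(n,u,v,C); return o+d*(z-o[2])/d[2]
def proj(n,p,C=None):
    c,f,Rw,o=C or cam(n); q=Rw.T@(np.array(p)-o); s=q[:2]/q[2]; s=s*(1+c['k1']*(s@s)); return s*f+[c['cx'],c['cy']]
def two(a,ua,b,ub):
    (o1,d1),(o2,d2)=ray(a,*ua),ray(b,*ub)
    t=np.linalg.lstsq(np.c_[d1,-d2],o2-o1,rcond=None)[0]; p,q=o1+t[0]*d1,o2+t[1]*d2
    return (p+q)/2,np.linalg.norm(p-q)
E
python3 - <<'E'
from h import *
for n in('scene','side','wrist'):
    save(n,n+'0'); print(n,env.get_calibration(n)['vertical_fov'],env.get_calibration(n)['k1'],cam(n)[3])
a=[cv2.imread(f'pics/{n}0.png') for n in('scene','side')]
print(env.get_state())
E
```

```text
scene 44.800052770031506 -0.07960977910130375 [ 1.01724673 -0.89091043  1.00840314]
side 45.00973610053603 0.008625324077677254 [-0.00659504  0.64599359  1.05959901]
wrist 71.72816035091559 -0.04346058650423322 [ 0.27177212 -0.51451591  0.37307433]
{'clock': 0.15, 'joint_pos': array([-1.35958891e+00,  3.13825687e-01,  4.52149203e-02,  1.30362563e+00,
        2.11900184e-05,  1.43123343e+00]), 'qvel': array([-4.75974369e-04, -9.44201307e-04,  2.50993362e-03, -3.11232124e-05,
       -1.06522926e-03, -1.64532997e-03]), 'tau': array([ 2.37148510e-03, -4.81064129e+01,  2.98815751e+01,  1.39874598e-02,
       -6.33901209e-05,  1.32940553e-05]), 'tcp_pos': array([ 0.197506  , -0.53954325,  0.20380478]), 'orientation': array([-7.19954285e-04,  9.84659153e-01,  1.74487346e-01, -1.51996168e-05]), 'wrist_force': array([-1.05037105,  0.65353593,  0.33946737]), 'ft_torque': array([-0.01104742, -0.01319219, -0.00605113]), 'grip_force': 0.0, 'finger_gap': 0.08544167805851512}
```

View pics/scene0.png

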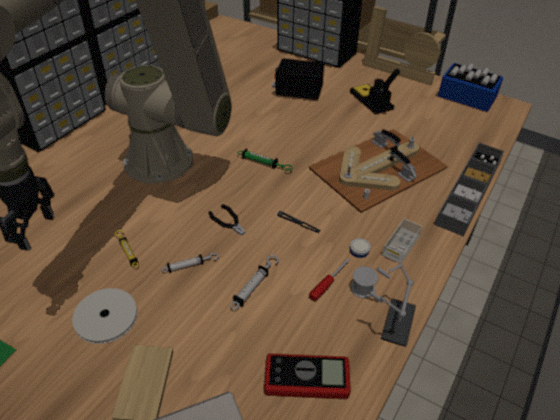

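View pics/side0.png

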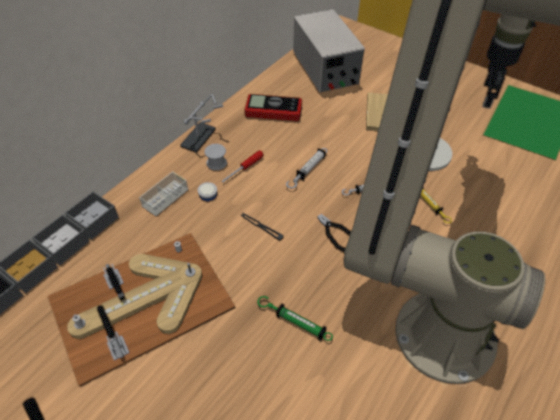

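The scene view shows two silver gauges: a larger one at about (253,285) and a smaller one at (190,263). There is also a green one at (265,160) and a yellow one at (127,248). The larger silver one fits the description. The arrow's point, with the bare stud, is near scene (349,178) and side (190,270), and the loose sleeve is at scene (366,192). I'll confirm both in one enlarged crop.

Run:
```python
from h import *
a=cv2.imread('pics/scene0.png');b=cv2.imread('pics/side0.png')
def crop(im,x,y,w,h,s): return cv2.resize(im[y:y+h,x:x+w],None,fx=s,fy=s,interpolation=cv2.INTER_CUBIC)
t=np.hstack([crop(a,220,245,80,60,5),crop(b,270,135,80,60,5)])
u=np.hstack([crop(a,320,140,80,60,5),crop(b,150,230,80,60,5)])
cv2.imwrite('pics/c1.png',np.vstack([t,u]))
print('small',onz('scene',190,263,.012),'len',np.linalg.norm(onz('scene',166,269,.014)-onz('scene',215,256,.014)),
 'large',onz('scene',253,285,.014),np.linalg.norm(onz('scene',235,306,.014)-onz('scene',276,260,.014)))
print(two('scene',(253,285),'side',(311,164)))
print('tail',two('scene',(412,141),'side',(78,320)))
```

```text
small [ 0.37437385 -0.28751624  0.012     ] len 0.12876524263591016 large [ 0.55164628 -0.2600561   0.014     ] 0.17449041822622396
(array([ 0.54708571, -0.26163712,  0.01267209]), np.float64(0.009236740866759907))
tail (array([0.66718939, 0.47729667, 0.04726793]), np.float64(0.005442847195408443))
```

View pics/c1.png

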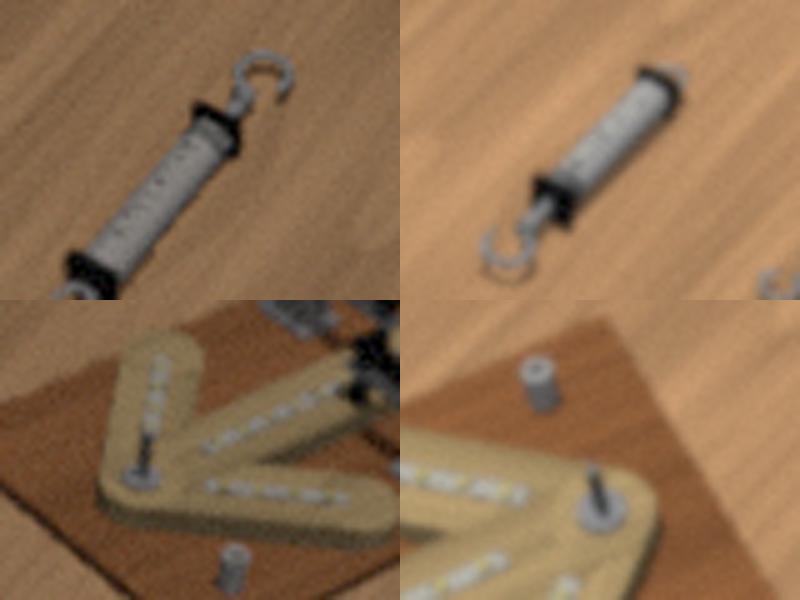

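The crop confirms two things:
- **Gauge:** the larger silver gauge has black caps. Its eye is at scene (272.8,260.6) and side (291.6,185).
- **Stud:** the bare pin on a disc is at scene foot (348.2,176) and side foot (190.6,272.4). The sleeve stands beside it.

Run:
```python
from h import *
for n,z,s,t in [('eye',.014,(272.8,260.6),(291.6,185)),('fcap',.014,(263.4,270.6),(300.6,175)),('rcap',.014,(238.4,300.4),(322,152.6)),
 ('foot',.033,(348.2,176),(190.6,272.4)),('pintop',.068,(349.6,166.4),(188.6,263.6)),('tail',.05,(412,141),(78,320)),('sleeve top',.038,(367.2,189.6),(178,245))]:
    p,e=two('scene',s,'side',t); print(n,p.round(4),round(e,4),'scene',onz('scene',*s,z)[:2].round(4),'side',onz('side',*t,z)[:2].round(4))
s=env.get_state();print(R.from_quat(s['orientation'][[1,2,3,0]]).as_matrix().round(3)); print(env.get_calibration('wrist')['tool_from_camera'])
```

```text
eye [ 0.5448 -0.1643  0.0082] 0.0053 scene [ 0.5497 -0.167 ] side [ 0.5395 -0.1612]
fcap [ 0.5447 -0.2082  0.0123] 0.0055 scene [ 0.5478 -0.2079] side [ 0.5415 -0.2084]
rcap [ 0.5458 -0.3198  0.0147] 0.0072 scene [ 0.5486 -0.3176] side [ 0.5433 -0.3226]
foot [0.5635 0.2292 0.0264] 0.004 scene [0.5679 0.2232] side [0.558 0.231]
pintop [0.5638 0.229  0.0636] 0.0044 scene [0.5675 0.2256] side [0.5593 0.2299]
tail [0.6672 0.4773 0.0473] 0.0054 scene [0.6698 0.4764] side [0.6625 0.4766]
sleeve top [0.6411 0.1922 0.0351] 0.0074 scene [0.6448 0.1921] side [0.6357 0.192 ]
[[ 0.939  0.344 -0.   ]
 [ 0.344 -0.939  0.001]
 [ 0.    -0.001 -1.   ]]
[[ 9.20135059e-04 -9.50930266e-01 -3.09403914e-01  7.83813168e-02]
 [ 9.99998064e-01  1.41309241e-03 -1.36914578e-03  1.77516475e-03]
 [ 1.73917849e-03 -3.09402055e-01  9.50929726e-01 -1.69254899e-01]
 [ 0.00000000e+00  0.00000000e+00  0.00000000e+00  1.00000000e+00]]
```

View pics/wrist0.png

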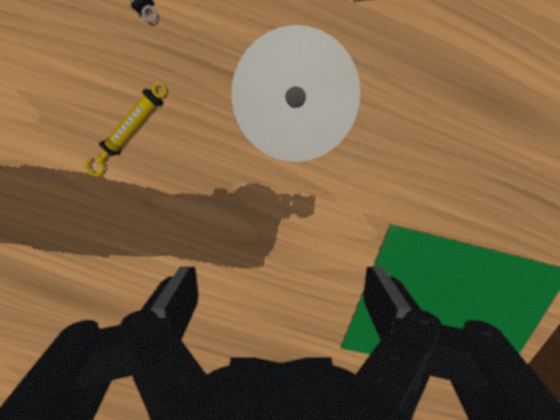

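```bash
cat >> h.py <<'E'
def pose():
    s=env.get_state(); M=R.from_quat(np.array(s['orientation'])[[1,2,3,0]]).as_matrix()
    return s,np.array(s['tcp_pos']),M,np.degrees(np.arctan2(M[1,0],M[0,0]))
def plan(target,yaw,n):
    s,p,M,y=pose(); d=(np.array(target)-p)/n; dy=(yaw-y+180)%360-180; r=-dy/n
    print('from',p.round(4),round(y,2),'gap',s['finger_gap'])
    for i in range(n):
        a=np.radians(y+i*dy/n); x=np.array([np.cos(a),np.sin(a),0]); yy=np.array([np.sin(a),-np.cos(a),0])
        print({'x':round(d@x*1e3,1),'y':round(d@yy*1e3,1),'z':round(-d[2]*1e3,1),'roll':round(r,2)})
E
python3 -c "
from h import *
plan([.545,-.274,.204],90.5,15)"
```

```text
from [ 0.1975 -0.5395  0.2038] 20.1 gap 0.08544167805851512
{'x': np.float64(27.8), 'y': np.float64(-8.7), 'z': np.float64(-0.0), 'roll': np.float64(-4.69)}
{'x': np.float64(28.5), 'y': np.float64(-6.4), 'z': np.float64(-0.0), 'roll': np.float64(-4.69)}
{'x': np.float64(28.9), 'y': np.float64(-4.0), 'z': np.float64(-0.0), 'roll': np.float64(-4.69)}
{'x': np.float64(29.1), 'y': np.float64(-1.6), 'z': np.float64(-0.0), 'roll': np.float64(-4.69)}
{'x': np.float64(29.1), 'y': np.float64(0.8), 'z': np.float64(-0.0), 'roll': np.float64(-4.69)}
{'x': np.float64(29.0), 'y': np.float64(3.1), 'z': np.float64(-0.0), 'roll': np.float64(-4.69)}
{'x': np.float64(28.6), 'y': np.float64(5.5), 'z': np.float64(-0.0), 'roll': np.float64(-4.69)}
{'x': np.float64(28.1), 'y': np.float64(7.8), 'z': np.float64(-0.0), 'roll': np.float64(-4.69)}
{'x': np.float64(27.4), 'y': np.float64(10.1), 'z': np.float64(-0.0), 'roll': np.float64(-4.69)}
{'x': np.float64(26.4), 'y': np.float64(12.3), 'z': np.float64(-0.0), 'roll': np.float64(-4.69)}
{'x': np.float64(25.3), 'y': np.float64(14.4), 'z': np.float64(-0.0), 'roll': np.float64(-4.69)}
{'x': np.float64(24.1), 'y': np.float64(16.4), 'z': np.float64(-0.0), 'roll': np.float64(-4.69)}
{'x': np.float64(22.6), 'y': np.float64(18.4), 'z': np.float64(-0.0), 'roll': np.float64(-4.69)}
{'x': np.float64(21.1), 'y': np.float64(20.2), 'z': np.float64(-0.0), 'roll': np.float64(-4.69)}
{'x': np.float64(19.3), 'y': np.float64(21.8), 'z': np.float64(-0.0), 'roll': np.float64(-4.69)}
```

Emit:
servo_tool:
  increments:
    - {"grip":0,"x":28,"y":-9,"z":0,"roll":-4.7}
    - {"grip":0,"x":28.5,"y":-6.5,"z":0,"roll":-4.7}
    - {"grip":0,"x":29,"y":-4,"z":0,"roll":-4.7}
    - {"grip":0,"x":29,"y":-1.5,"z":0,"roll":-4.7}
    - {"grip":0,"x":29,"y":1,"z":0,"roll":-4.7}

```text
clock: 0.57
tcp_pos: [0.3143, -0.4503, 0.2042]
orientation: [-0.0, 0.928, 0.373, -0.0]
wrist_force: [0.1, -0.1, -0.2]
finger_gap: 0.0857
grip_force: 0.0
```

Emit:
servo_tool:
  increments:
    - {"grip":0,"x":29,"y":3,"z":0,"roll":-4.7}
    - {"grip":0,"x":28.5,"y":5.5,"z":0,"roll":-4.7}
    - {"grip":0,"x":28,"y":8,"z":0,"roll":-4.7}
    - {"grip":0,"x":27.5,"y":10,"z":0,"roll":-4.7}
    - {"grip":0,"x":26.5,"y":12.5,"z":0,"roll":-4.7}

```text
clock: 0.98
tcp_pos: [0.4303, -0.3616, 0.2043]
orientation: [-0.0, 0.832, 0.554, -0.0]
wrist_force: [0.2, -1.1, -0.5]
finger_gap: 0.0853
grip_force: 0.0
```

Emit:
servo_tool:
  increments:
    - {"grip":0,"x":25.5,"y":14.5,"z":0,"roll":-4.7}
    - {"grip":0,"x":24,"y":16.5,"z":0,"roll":-4.7}
    - {"grip":0,"x":22.5,"y":18.5,"z":0,"roll":-4.7}
    - {"grip":0,"x":21,"y":20,"z":0,"roll":-4.7}
    - {"grip":0,"x":19.5,"y":22,"z":0,"roll":-4.7}

```text
clock: 1.4
tcp_pos: [0.5463, -0.273, 0.2041]
orientation: [-0.0, 0.702, 0.712, -0.0]
wrist_force: [-0.6, 0.2, 0.1]
finger_gap: 0.0851
grip_force: 0.0
```

Emit:
servo_tool:
  increments:
    - {"grip":0}
    - {"grip":0}

```text
invalid input at $.increments[0]: expected keys grip, x, y, z, roll
```

Run:
```python
from h import *
s,p,M,y=pose(); save('wrist','w1'); print(s['clock'],p.round(4),y,M.round(3)[:,2])
```

```text
1.4 [ 0.5463 -0.273   0.2041] 90.83246833707592 [-0.001  0.    -1.   ]
```

View pics/w1.png

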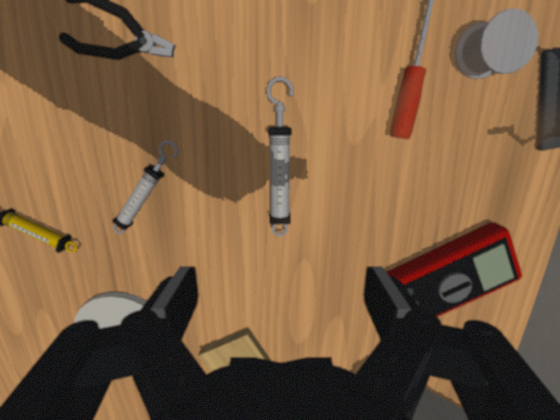

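The wrist view shows the large silver gauge centred ahead of the fingers. Its eye is at (279,90), the front cap at (280,131) and the rear cap at (280,220). The smaller silver gauge is at left (138,198).

Run:
```python
from h import *
C=cam('wrist')
im=cv2.imread('pics/w1.png'); g=im[100:245,255:305].max(2)<45
ys,xs=np.nonzero(g); ys+=100; xs+=255
n,l,st,ce=cv2.connectedComponentsWithStats(g.astype(np.uint8))
for i in range(1,n):
    if st[i,4]>40: print(st[i],ce[i]+[255,100])
for n,u,v in [('eye',279,90),('f',280,131),('r',280,220)]: print(n,onz('wrist',u,v,.014 if n=='eye' else .02,C))
```

```text
[ 14  27  22   8 131] [279.16030534 130.58778626]
[ 16 117  18   6  68] [278.66176471 220.11764706]
eye [ 0.54562913 -0.16046773  0.014     ]
f [ 0.54782314 -0.20613448  0.02      ]
r [ 0.55034623 -0.31697782  0.02      ]
```

Emit:
servo_tool:
  increments:
    - {"grip":0,"x":11.5,"y":1.2,"z":34,"roll":-0.3}
    - {"grip":0,"x":0,"y":0,"z":34,"roll":0}
    - {"grip":0,"x":0,"y":0,"z":34,"roll":0}
    - {"grip":0,"x":0,"y":0,"z":34,"roll":0}
    - {"grip":0,"x":0,"y":0,"z":34,"roll":0}

```text
clock: 1.87
tcp_pos: [0.5462, -0.2623, 0.0329]
orientation: [0.0, 0.702, 0.713, -0.0]
wrist_force: [0.4, -0.1, -0.5]
finger_gap: 0.0854
grip_force: 0.0
```

Emit:
servo_tool:
  increments:
    - {"grip":0,"x":0,"y":0,"z":10,"roll":0}
    - {"grip":0,"x":0,"y":0,"z":10,"roll":0}
    - {"grip":0,"x":0,"y":0,"z":5,"roll":0}
    - {"grip":0,"x":0,"y":0,"z":0,"roll":0}

```text
clock: 2.2
tcp_pos: [0.5468, -0.2631, 0.0098]
orientation: [0.0, 0.702, 0.713, 0.0]
wrist_force: [-0.1, -0.4, -0.3]
finger_gap: 0.0856
grip_force: 0.0
```

Run:
```python
from h import *
s,p,M,y=pose(); print(s['clock'],p.round(4),y,s['wrist_force'])
```

```text
2.2 [ 0.5468 -0.2631  0.0098] 90.88227934279112 [-0.10284734 -0.42221097 -0.28829379]
```

Emit:
servo_tool:
  grip_force: 80
  increments:
    - {"grip":0,"x":1,"y":0.7,"z":5,"roll":-0.2}
    - {"grip":1,"x":0,"y":0,"z":0,"roll":0}
    - {"grip":1,"x":0,"y":0,"z":0,"roll":0}
    - {"grip":1,"x":0,"y":0,"z":0,"roll":0}
    - {"grip":1,"x":0,"y":0,"z":0,"roll":0}

```text
clock: 2.62
tcp_pos: [0.5477, -0.2619, 0.0053]
orientation: [0.001, 0.7, 0.714, 0.0]
wrist_force: [0.2, -0.6, 0.2]
finger_gap: 0.0386
grip_force: 0.0
```

Emit:
servo_tool:
  increments:
    - {"grip":1,"x":0,"y":0,"z":0,"roll":0}
    - {"grip":1,"x":0,"y":0,"z":0,"roll":0}
    - {"grip":1,"x":0,"y":0,"z":0,"roll":0}
    - {"grip":1,"x":0,"y":0,"z":0,"roll":0}
    - {"grip":1,"x":0,"y":0,"z":0,"roll":0}

```text
clock: 3.03
tcp_pos: [0.5472, -0.2617, 0.0045]
orientation: [0.0, 0.7, 0.714, -0.0]
wrist_force: [-1.2, 0.6, 0.7]
finger_gap: 0.0001
grip_force: 0.0
```

The gap shut to zero, so nothing was gripped. I'll look before doing anything else.

Run:
```python
from h import *
save('wrist','w2'); save('scene','s2'); save('side','d2')
a=cv2.imread('pics/s2.png')[200:340,190:330]; b=cv2.imread('pics/d2.png')[110:250,250:390]
w=cv2.resize(cv2.imread('pics/w2.png'),(400,300))
cv2.imwrite('pics/c2.png',np.vstack([np.hstack([w,np.zeros_like(w)]),np.hstack([cv2.resize(a,(300,300)),cv2.resize(b,(300,300)),np.zeros((300,200,3),np.uint8)])]))
```

```text
(no output)
```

View pics/c2.png

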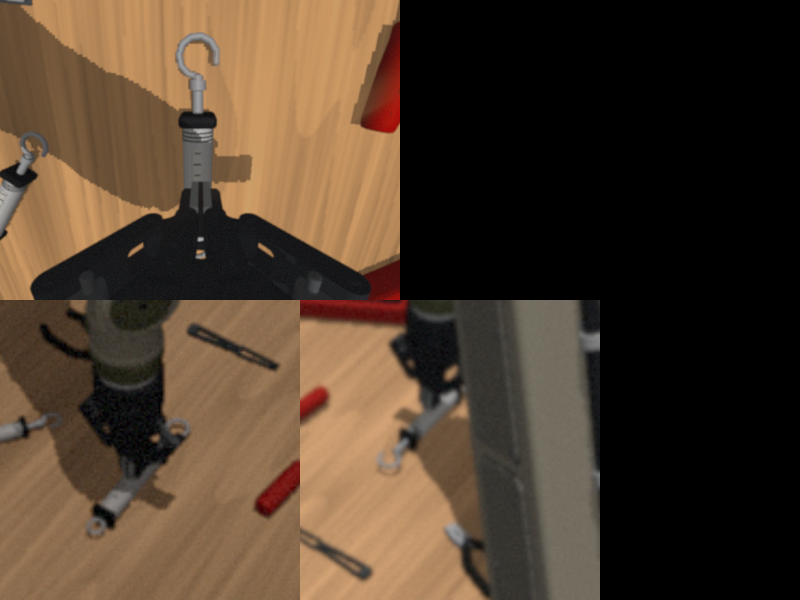

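Run:
```python
from h import *
s,p,M,y=pose(); C=cam('wrist'); print(p.round(4),y,s['finger_gap'],s['grip_force'],s['wrist_force'].round(1))
for z in(.0045,.0235,.03,.04): print('tcp col',z,proj('wrist',[p[0],p[1],z],C).round(1))
im=cv2.imread('pics/w2.png'); g=(im[140:200,230:330].max(2)<45).astype(np.uint8)
n,l,st,ce=cv2.connectedComponentsWithStats(g); print([(st[i],ce[i]+[230,140]) for i in range(1,n) if st[i,4]>100])
for nm,u,v,z in [('eye',277,80,.014),('fcap',277,171,.028)]: print(nm,onz('wrist',u,v,z,C))
for x in(.0,.05,.06,.1,-.05): print(x,proj('wrist',[.5475,-.2615+x,.014],C).round(0))
# scene: larger gauge from s2 crop
print('eye s',onz('scene',190+178*140/300,200+130*140/300,.014),'rear ring s',onz('scene',190+96*140/300,200+226*140/300,.014))
for z in(.0045,.03):print('tcp in scene',proj('scene',[p[0],p[1],z]),'crop',(proj('scene',[p[0],p[1],z])-[190,200])*300/140)
A=cv2.resize(im[150:330,170:390],(660,540),interpolation=cv2.INTER_CUBIC); cv2.imwrite('pics/c3.png',A)
```

```text
[ 0.5472 -0.2616  0.0044] 91.09831756199841 -2.294561414155343e-05 0.0 [-0.2  0.7 -0.8]
tcp col 0.0045 [281.1 245.8]
tcp col 0.0235 [281.2 259.7]
tcp col 0.03 [281.2 265.1]
tcp col 0.04 [281.2 274.3]
[(array([  21,   17,   52,   23, 1024], dtype=int32), array([275.92675781, 168.23632812]))]
eye [ 0.5430681  -0.16553729  0.014     ]
fcap [ 0.54397521 -0.20970421  0.028     ]
0.0 [282. 252.]
0.05 [284. 170.]
0.06 [284. 152.]
0.1 [286.  72.]
-0.05 [280. 321.]
eye s [ 0.55041357 -0.16685016  0.014     ] rear ring s [ 0.54999162 -0.33430184  0.014     ]
tcp in scene [251.25696702 287.03700539] crop [131.26492934 186.50786869]
tcp in scene [250.93413174 280.56753286] crop [130.57313945 172.64471327]
```

View pics/c3.png

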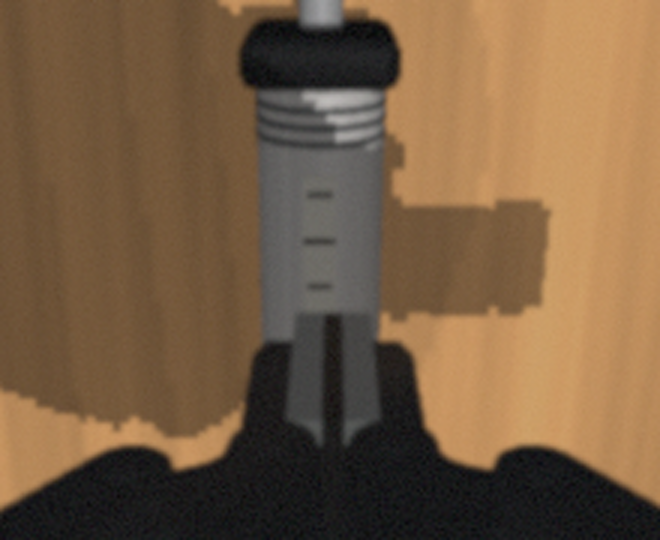

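The crop shows the finger tips nearly shut at (281,254), lying over the top of the barrel. The barrel runs on beneath them, centred at about u=277. I'll make a small guarded probe to find where the tips really are.

Emit:
servo_tool:
  grip_force: 20
  increments:
    - {"grip":1,"x":0,"y":0,"z":2,"roll":0}
    - {"grip":1,"x":0,"y":0,"z":0,"roll":0}

```text
clock: 3.35
tcp_pos: [0.547, -0.2616, 0.0021]
orientation: [-0.0, 0.7, 0.714, -0.0]
wrist_force: [0.4, -0.5, -0.4]
finger_gap: -0.0002
grip_force: 0.0
```

Emit:
servo_tool:
  increments:
    - {"grip":0,"x":0,"y":0,"z":0,"roll":0}
    - {"grip":0,"x":0,"y":0,"z":0,"roll":0}
    - {"grip":0,"x":0,"y":0,"z":0,"roll":0}
    - {"grip":0,"x":0,"y":0,"z":0,"roll":0}
    - {"grip":0,"x":0,"y":0,"z":0,"roll":0}

```text
clock: 3.77
tcp_pos: [0.5473, -0.2617, 0.0026]
orientation: [0.0, 0.7, 0.714, -0.0]
wrist_force: [0.7, 0.4, 0.3]
finger_gap: 0.0605
grip_force: 0.0
```

Run:
```python
from h import *
s,p,M,y=pose(); print(s['clock'],p.round(4),y,s['finger_gap'],s['wrist_force'].round(1)); save('wrist','w4'); save('scene','s4')
C=cam('wrist')
im=cv2.imread('pics/w4.png'); g=(im[120:350,200:360].max(2)<45).astype(np.uint8)
n,l,st,ce=cv2.connectedComponentsWithStats(g); print([(st[i]+[200,120,0,0,0],ce[i]+[200,120]) for i in range(1,n) if st[i,4]>100])
# top row: full wrist, bottom-right: scene crop
A=cv2.resize(cv2.imread('pics/s4.png')[230:330,210:310],(400,400),interpolation=cv2.INTER_CUBIC)
w=im[60:360,80:480]; o=np.zeros((400,800,3),np.uint8); o[:300,:400]=w; o[:,400:]=A; cv2.imwrite('pics/c4.png',o)
```

```text
3.7667 [ 0.5473 -0.2617  0.0026] 91.10037397131974 0.06052436779276511 [0.7 0.4 0.3]
[(array([ 250,  157,   53,   24, 1067]), array([275.6710403 , 168.94001874])), (array([ 200,  260,   24,   90, 1253]), array([210.82681564, 305.72865124])), (array([ 338,  261,   22,   89, 1141]), array([349.69149869, 304.61787905])), (array([256, 329,  41,  21, 475]), array([275.95578947, 343.13684211]))]
```

View pics/c4.png

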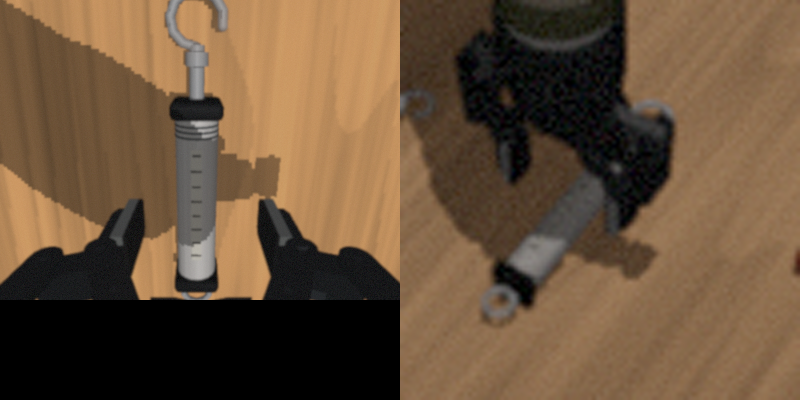

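The view shows the gauge undisturbed between open fingers. In the scene half, the tips at about scene px (238,275) and (264,287.5) stand clearly above the bench. I'll work out their real height by triangulation.

Run:
```python
from h import *
s,p,M,y=pose(); c,f,Rw,o=cam('wrist')
from scipy.optimize import brentq
def sp(h,z,a,b):
    C=(c,f,Rw,o+[0,0,h]); return np.linalg.norm(onz('wrist',*a,z,C)-onz('wrist',*b,z,C))
# front cap band 157..181, rear 329..350+
for a,b in [((275.7,169),(276,341)),((275.7,172),(276,341)),((275.7,169),(276,345))]:
    print('h',brentq(lambda h:sp(h,.026,a,b)-.110,-.05,.08))
for u,w in((50,28),(53,28),): print('h from cap width',w/u*.2906-(.1716-.026)*.951-.023*.309)
# vertical line at tcp in scene: height of tip midpoint; and across-finger positions
for uv in((238.2,275),(263.7,287.5)):
    o1,d=ray('scene',*uv)
    # intersect with vertical plane y = tcp y
    t=(p[1]-o1[1])/d[1]; print('tip in plane y',(o1+t*d).round(4))
print(s['joint_pos'].round(4))
for z in(.014,.034): print(onz('scene',*((np.array([501-400,303])/4)+[210,230]),z))
```

```text
h 0.0038612016514335684
h 0.006019211151355709
h -0.00039204702921678825
h from cap width 0.017163400000000027
h from cap width 0.007951928301886822
tip in plane y [ 0.5088 -0.2617  0.0261]
tip in plane y [ 0.5846 -0.2617  0.0286]
[-5.783e-01  5.027e-01 -1.865e-01  8.814e-01 -1.000e-04  9.733e-01]
[ 0.55137282 -0.33439162  0.014     ]
[ 0.56074274 -0.34558465  0.034     ]
```

Emit:
servo_tool:
  increments:
    - {"grip":0,"x":0,"y":0,"z":2,"roll":0}
    - {"grip":0,"x":0,"y":0,"z":2,"roll":0}
    - {"grip":0,"x":0,"y":0,"z":0,"roll":0}

```text
clock: 4.12
tcp_pos: [0.5469, -0.2615, -0.002]
orientation: [-0.0, 0.7, 0.714, -0.0]
wrist_force: [-0.3, -0.1, 0.5]
finger_gap: 0.0856
grip_force: 0.0
```

Emit:
servo_tool:
  increments:
    - {"grip":0,"x":0,"y":0,"z":3,"roll":0}
    - {"grip":0,"x":0,"y":0,"z":3,"roll":0}
    - {"grip":0,"x":0,"y":0,"z":2,"roll":0}
    - {"grip":0,"x":0,"y":0,"z":0,"roll":0}

```text
clock: 4.45
tcp_pos: [0.5468, -0.2614, -0.0102]
orientation: [-0.0, 0.7, 0.714, -0.0]
wrist_force: [0.7, -0.7, 0.1]
finger_gap: 0.0851
grip_force: 0.0
```

Emit:
servo_tool:
  increments:
    - {"grip":0,"x":0,"y":0,"z":2,"roll":0}
    - {"grip":0,"x":0,"y":0,"z":0,"roll":0}

```text
clock: 4.62
tcp_pos: [0.5471, -0.2616, -0.0118]
orientation: [-0.0, 0.7, 0.714, -0.0]
wrist_force: [0.4, -1.5, -0.3]
finger_gap: 0.0857
grip_force: 0.0
```

Emit:
servo_tool:
  increments:
    - {"grip":0,"x":0,"y":0,"z":2,"roll":0}
    - {"grip":0,"x":0,"y":0,"z":0,"roll":0}

```text
clock: 4.78
tcp_pos: [0.5471, -0.2616, -0.0138]
orientation: [-0.0, 0.7, 0.714, -0.0]
wrist_force: [-0.1, -0.0, -0.1]
finger_gap: 0.0852
grip_force: 0.0
```

Emit:
servo_tool:
  grip_force: 80
  increments:
    - {"grip":0.5,"x":0,"y":0,"z":0,"roll":0}
    - {"grip":0.5,"x":0,"y":0,"z":0,"roll":0}
    - {"grip":0.5,"x":0,"y":0,"z":0,"roll":0}
    - {"grip":0.5,"x":0,"y":0,"z":0,"roll":0}

```text
clock: 5.12
tcp_pos: [0.5473, -0.2617, -0.0134]
orientation: [0.0, 0.7, 0.714, -0.0]
wrist_force: [-0.7, -0.1, 0.3]
finger_gap: 0.0429
grip_force: 0.0
```

Emit:
servo_tool:
  increments:
    - {"grip":1,"x":0,"y":0,"z":0,"roll":0}
    - {"grip":1,"x":0,"y":0,"z":0,"roll":0}
    - {"grip":1,"x":0,"y":0,"z":0,"roll":0}
    - {"grip":1,"x":0,"y":0,"z":0,"roll":0}

```text
clock: 5.45
tcp_pos: [0.5471, -0.2617, -0.0129]
orientation: [0.0, 0.7, 0.714, -0.0]
wrist_force: [-2.0, 1.8, 4.5]
finger_gap: 0.0205
grip_force: 78.3
```

The gap is 20.5 mm, which is less than the 24 mm barrel, so the pads only hold the upper flank. I'll regrasp deeper.

Emit:
servo_tool:
  increments:
    - {"grip":0.3,"x":0,"y":0,"z":0,"roll":0}
    - {"grip":0.3,"x":0,"y":0,"z":0,"roll":0}
    - {"grip":0.2,"x":0,"y":0,"z":0,"roll":0}
    - {"grip":0.2,"x":0,"y":0,"z":4,"roll":0}
    - {"grip":0.2,"x":0,"y":0,"z":4,"roll":0}

```text
clock: 5.87
tcp_pos: [0.5474, -0.2617, -0.0217]
orientation: [0.0, 0.7, 0.714, 0.0]
wrist_force: [0.1, 0.7, -0.1]
finger_gap: 0.0682
grip_force: 0.0
```

Emit:
servo_tool:
  increments:
    - {"grip":0.3,"x":0,"y":0,"z":3,"roll":0}
    - {"grip":0.4,"x":0,"y":0,"z":0,"roll":0}
    - {"grip":0.5,"x":0,"y":0,"z":0,"roll":0}

```text
clock: 6.12
tcp_pos: [0.5468, -0.2614, -0.0251]
orientation: [-0.001, 0.7, 0.714, -0.0]
wrist_force: [0.0, 0.6, -0.6]
finger_gap: 0.0432
grip_force: 0.0
```

Emit:
servo_tool:
  increments:
    - {"grip":1,"x":0,"y":0,"z":0,"roll":0}
    - {"grip":1,"x":0,"y":0,"z":0,"roll":0}
    - {"grip":1,"x":0,"y":0,"z":0,"roll":0}
    - {"grip":1,"x":0,"y":0,"z":0,"roll":0}
    - {"grip":1,"x":0,"y":0,"z":0,"roll":0}

```text
clock: 6.53
tcp_pos: [0.5474, -0.2618, -0.0241]
orientation: [0.0, 0.7, 0.714, 0.0]
wrist_force: [-0.5, 0.7, 3.7]
finger_gap: 0.0214
grip_force: 78.6
```

Emit:
servo_tool:
  increments:
    - {"grip":1,"x":0,"y":0,"z":-5,"roll":0}
    - {"grip":1,"x":0,"y":0,"z":-15,"roll":0}
    - {"grip":1,"x":0,"y":0,"z":-30,"roll":0}
    - {"grip":1,"x":0,"y":0,"z":-30,"roll":0}
    - {"grip":1,"x":0,"y":0,"z":-20,"roll":0}

```text
clock: 6.95
tcp_pos: [0.5477, -0.2619, 0.0778]
orientation: [0.001, 0.7, 0.714, 0.0]
wrist_force: [0.1, -0.7, -1.0]
finger_gap: 0.0214
grip_force: 78.5
```

Emit:
servo_tool:
  increments:
    - {"grip":1,"x":0,"y":0,"z":0,"roll":0}
    - {"grip":1,"x":0,"y":0,"z":0,"roll":0}

```text
clock: 7.12
tcp_pos: [0.548, -0.2622, 0.0765]
orientation: [0.001, 0.7, 0.714, 0.0]
wrist_force: [-0.4, 0.6, -3.2]
finger_gap: 0.0217
grip_force: 78.5
```

Run:
```python
from h import *
s,p,M,y=pose(); print(s['clock'],s['wrist_force'].round(1),s['grip_force'],s['ft_torque'].round(2)); save('wrist','w5')
im=cv2.imread('pics/w5.png'); g=(im[100:240,220:340].max(2)<45).astype(np.uint8)
n,l,st,ce=cv2.connectedComponentsWithStats(g); print([(st[i]+[220,100,0,0,0],ce[i]+[220,100]) for i in range(1,n) if st[i,4]>60])
plan([.508,.093,p[2]],67.3,12)
```

```text
7.1167 [-0.4  0.6 -3.2] 78.54171752929688 [ 0.08 -0.03  0.03]
[(array([ 249,  164,   64,   29, 1590]), array([280.07421384, 179.13018868]))]
from [ 0.5469 -0.2615  0.0749] 91.1 gap 0.021208348922585104
{'x': np.float64(29.6), 'y': np.float64(-2.7), 'z': np.float64(-0.1), 'roll': np.float64(1.98)}
{'x': np.float64(29.5), 'y': np.float64(-3.7), 'z': np.float64(-0.1), 'roll': np.float64(1.98)}
{'x': np.float64(29.3), 'y': np.float64(-4.7), 'z': np.float64(-0.1), 'roll': np.float64(1.98)}
{'x': np.float64(29.2), 'y': np.float64(-5.7), 'z': np.float64(-0.1), 'roll': np.float64(1.98)}
{'x': np.float64(28.9), 'y': np.float64(-6.7), 'z': np.float64(-0.1), 'roll': np.float64(1.98)}
{'x': np.float64(28.7), 'y': np.float64(-7.7), 'z': np.float64(-0.1), 'roll': np.float64(1.98)}
{'x': np.float64(28.4), 'y': np.float64(-8.7), 'z': np.float64(-0.1), 'roll': np.float64(1.98)}
{'x': np.float64(28.1), 'y': np.float64(-9.7), 'z': np.float64(-0.1), 'roll': np.float64(1.98)}
{'x': np.float64(27.7), 'y': np.float64(-10.7), 'z': np.float64(-0.1), 'roll': np.float64(1.98)}
{'x': np.float64(27.4), 'y': np.float64(-11.6), 'z': np.float64(-0.1), 'roll': np.float64(1.98)}
{'x': np.float64(26.9), 'y': np.float64(-12.6), 'z': np.float64(-0.1), 'roll': np.float64(1.98)}
{'x': np.float64(26.5), 'y': np.float64(-13.5), 'z': np.float64(-0.1), 'roll': np.float64(1.98)}
```

Emit:
servo_tool:
  increments:
    - {"grip":1,"x":29.5,"y":-2.5,"z":-1,"roll":2}
    - {"grip":1,"x":29.5,"y":-3.5,"z":0,"roll":2}
    - {"grip":1,"x":29.5,"y":-4.5,"z":0,"roll":2}
    - {"grip":1,"x":29,"y":-5.5,"z":0,"roll":2}
    - {"grip":1,"x":29,"y":-6.5,"z":0,"roll":2}

```text
clock: 7.58
tcp_pos: [0.53, -0.1122, 0.074]
orientation: [-0.002, 0.761, 0.649, -0.001]
wrist_force: [1.2, 0.5, -2.5]
finger_gap: 0.0212
grip_force: 78.6
```

Emit:
servo_tool:
  increments:
    - {"grip":1,"x":28.5,"y":-7.5,"z":0,"roll":2}
    - {"grip":1,"x":28.5,"y":-8.5,"z":0,"roll":2}
    - {"grip":1,"x":28,"y":-9.5,"z":0,"roll":2}
    - {"grip":1,"x":27.5,"y":-10.5,"z":0,"roll":2}
    - {"grip":1,"x":27.5,"y":-11.5,"z":0,"roll":2}

```text
clock: 8.0
tcp_pos: [0.5148, 0.0347, 0.0742]
orientation: [-0.001, 0.814, 0.581, -0.002]
wrist_force: [0.6, 0.2, -2.1]
finger_gap: 0.0209
grip_force: 78.6
```

Emit:
servo_tool:
  increments:
    - {"grip":1,"x":27,"y":-12.5,"z":0,"roll":2}
    - {"grip":1,"x":26.5,"y":-13.5,"z":0,"roll":1.8}
    - {"grip":1,"x":0,"y":0,"z":0,"roll":0}
    - {"grip":1,"x":0,"y":0,"z":0,"roll":0}

```text
clock: 8.33
tcp_pos: [0.5088, 0.0938, 0.0744]
orientation: [-0.001, 0.831, 0.556, -0.002]
wrist_force: [-0.1, -0.1, -4.0]
finger_gap: 0.0213
grip_force: 78.6
```

Run:
```python
from h import *
s,p,M,y=pose(); print(s['clock'],p.round(4),y,M[:,2].round(3),s['grip_force'],s['finger_gap']); save('wrist','w6'); save('scene','s6'); save('side','d6')
im=cv2.imread('pics/w6.png')
A=cv2.resize(cv2.imread('pics/d6.png')[200:340,100:310],(390,260)); B=cv2.resize(cv2.imread('pics/s6.png')[120:260,270:480],(390,260))
o=np.zeros((600,800,3),np.uint8); o[:330,:560]=im[:330]; o[335:595,:390]=A; o[335:595,400:790]=B; cv2.imwrite('pics/c6.png',o)
```

```text
8.3333 [0.5088 0.0938 0.0744] 67.50243707532556 [-0.004 -0.    -1.   ] 78.59225392341614 0.02131969120627637
```

View pics/c6.png

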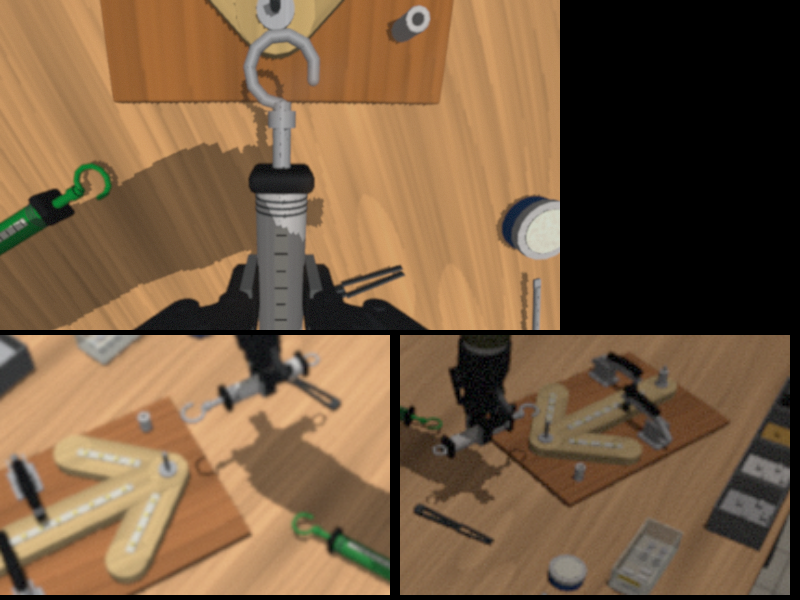

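The wrist view shows the hook eye at about (283,66). The stud foot is at (276,8), cut off by the frame, and the sleeve is at (412,22). The board's edge is level at v≈102, so the yaw is right. I'll back off 30 mm so the whole foot is in view and measure it.

Emit:
servo_tool:
  increments:
    - {"grip":1,"x":-30,"y":0,"z":0,"roll":0}
    - {"grip":1,"x":0,"y":0,"z":0,"roll":0}
    - {"grip":1,"x":0,"y":0,"z":0,"roll":0}

```text
clock: 8.73
tcp_pos: [0.4987, 0.0629, 0.076]
orientation: [-0.0, 0.833, 0.553, -0.0]
wrist_force: [0.8, -0.4, -2.2]
finger_gap: 0.0213
grip_force: 78.6
```

Run:
```python
from h import *
s,p,M,y=pose(); save('wrist','w7'); C=cam('wrist'); c,f,Rw,o=C
print(s['clock'],p.round(4),y,c['cx'],c['cy'],f)
im=cv2.imread('pics/w7.png'); hsv=cv2.cvtColor(im,cv2.COLOR_BGR2HSV)
g=((hsv[...,1]<60)&(hsv[...,2]>70)).astype(np.uint8); g[:, :200]=0; g[:,360:]=0; g[170:]=0
n,l,st,ce=cv2.connectedComponentsWithStats(g)
for i in range(1,n):
    if st[i,4]>40: print(st[i],ce[i].round(1))
for v in range(0,130,3): print(v,''.join('#' if k else '.' for k in g[v,236:330:2]), ''.join('d' if k<60 else '.' for k in im[v,256:300:2].max(1)))
```

```text
8.7333 [0.4987 0.0629 0.076 ] 67.08972784992642 280.54102339400714 212.0214788905548 290.48685258793756
[ 244   28   75  141 3296] [279.3  88.7]
0 ............................................... ......................
3 ............................................... ......................
6 ............................................... ......................
9 ............................................... ......................
12 ............................................... ......................
15 ............................................... ......................
18 ............................................... ......................
21 ............................................... ......................
24 ............................................... ......................
27 ............................................... ......................
30 ................#############.................. ......................
33 ..............##################............... ......................
36 .............######################............ ....................
[... 1606 characters left out ...]
.. ......................
105 ...............#############................... ......................
108 ...................#########................... ......................
111 .................############.................. ......................
114 .................#############................. ......................
117 ................##############................. ......................
120 ................##############................. ......................
123 .................#############................. ......................
126 .................#############................. ......................
129 ...................#########................... ......................
```

Emit:
servo_tool:
  increments:
    - {"grip":1,"x":25,"y":0,"z":0,"roll":0}
    - {"grip":1,"x":25,"y":0,"z":0,"roll":0}
    - {"grip":1,"x":0,"y":0,"z":0,"roll":0}
    - {"grip":1,"x":0,"y":0,"z":0,"roll":0}

```text
clock: 9.12
tcp_pos: [0.5192, 0.1116, 0.0763]
orientation: [0.0, 0.832, 0.555, 0.0]
wrist_force: [-1.2, 0.1, -1.6]
finger_gap: 0.0215
grip_force: 78.6
```

Run:
```python
from h import *
s,p,M,y=pose(); save('wrist','w8'); C=cam('wrist'); c,f,Rw,o=C
print(s['clock'],p.round(4),y)
im=cv2.imread('pics/w8.png'); hsv=cv2.cvtColor(im,cv2.COLOR_BGR2HSV)
g=((hsv[...,1]<60)&(hsv[...,2]>70)).astype(np.uint8)
d=(hsv[...,2]<70)
for v in range(0,112,2): print(v,''.join('#' if g[v,k] else 'd' if d[v,k] else '.' for k in range(230,334,2)))
```

```text
9.1167 [0.5192 0.1116 0.0763] 67.38987323140645
0 ..........................................####......
2 ...........................................##.......
4 ....................................................
6 ....................................................
8 ....................................................
10 ....................................................
12 ....................................................
14 ....................................................
16 ....................................................
18 ....................................................
20 ....................................................
22 ....................................................
24 ...................#................................
26 .................#######............................
28 ...............###########..##......................
30 ..............##################....................
32 .............#####################..................
34 .............#######################................
36 ............##########################........
[... 1384 characters left out ...]
......................
88 .........########...................................
90 ..........########..................................
92 ...........#######..................................
94 ............########................................
96 .............##########.............................
98 ..............############..........................
100 ..............##############........................
102 ...............###############......................
104 .................##############.....................
106 ...................############.....................
108 ......................#########.....................
110 .....................##########.....................
```

Emit:
servo_tool:
  increments:
    - {"grip":1,"x":12.5,"y":-6.5,"z":6,"roll":0}
    - {"grip":1,"x":13,"y":0,"z":10,"roll":0}
    - {"grip":1,"x":0,"y":0,"z":10,"roll":0}
    - {"grip":1,"x":0,"y":0,"z":0,"roll":0}
    - {"grip":1,"x":0,"y":0,"z":0,"roll":0}

```text
clock: 9.58
tcp_pos: [0.5213, 0.1364, 0.0492]
orientation: [-0.0, 0.832, 0.554, -0.001]
wrist_force: [0.0, 0.9, -1.9]
finger_gap: 0.0212
grip_force: 78.6
```

Run:
```python
from h import *
s,p,M,y=pose(); save('wrist','w9'); C=cam('wrist'); c,f,Rw,o=C
print(s['clock'],p.round(4),y)
for zb in(0,.005):
  C2=(c,f,Rw,o+[0,0,zb]); st=np.array([.5632,.2287])
  print('pred foot',proj('wrist',[*st,.033],C2),'pin top',proj('wrist',[*st,.068],C2))
im=cv2.imread('pics/w9.png'); hsv=cv2.cvtColor(im,cv2.COLOR_BGR2HSV)
g=((hsv[...,1]<60)&(hsv[...,2]>70)).astype(np.uint8)
d=(hsv[...,2]<90)
for v in range(20,112,2): print(v,''.join('d' if d[v,k] else '#' if g[v,k] else '.' for k in range(234,334,2)))
```

```text
9.5833 [0.5213 0.1364 0.0492] 67.29773004266137
pred foot [284.41695436  76.45509701] pin top [285.18288551  66.42438741]
pred foot [284.33122852  77.57838622] pin top [285.05154946  68.14367154]
20 ####.........................................#####
22 ####..........................................####
24 ###...........................................####
26 ##.............................................###
28 #.........................##....................##
30 ..................############...................#
32 ................################..................
34 ...............###################................
36 ..............######################..............
38 ............#########################.............
40 ...........###########################............
42 ..........############......###########...........
44 .........##########..........##########...........
46 ........#########..............#########..........
48 ........########.................#######..........
50 ........#######...................#######.........
52 .......#######.....................##
[... 885 characters left out ...]
...###########################................
88 .......###########################................
90 ........#########################.................
92 .........#######################..................
94 ..........#####################...................
96 ..........####################....................
98 ...........##################.....................
100 ............###############.......................
102 .............###############......................
104 ..............###############.....................
106 ................#############.....................
108 ...................##########.....................
110 ...................##########.....................
```

Foot centre (283,77) matches the prediction. The pin top should project near (285,67), which is the middle of the eye at (282,67). I'll lower the hook.

Emit:
servo_tool:
  increments:
    - {"grip":1,"x":0,"y":0,"z":8,"roll":0}
    - {"grip":1,"x":0,"y":0,"z":8,"roll":0}
    - {"grip":1,"x":0,"y":0,"z":5,"roll":0}
    - {"grip":1,"x":0,"y":0,"z":0,"roll":0}

```text
clock: 9.97
tcp_pos: [0.5211, 0.1365, 0.0279]
orientation: [-0.001, 0.833, 0.554, -0.001]
wrist_force: [0.3, 0.5, -1.3]
finger_gap: 0.0214
grip_force: 78.6
```

Emit:
servo_tool:
  increments:
    - {"grip":1,"x":0,"y":0,"z":6,"roll":0}
    - {"grip":1,"x":0,"y":0,"z":6,"roll":0}
    - {"grip":1,"x":0,"y":0,"z":4,"roll":0}
    - {"grip":1,"x":0,"y":0,"z":0,"roll":0}
    - {"grip":1,"x":0,"y":0,"z":0,"roll":0}

```text
clock: 10.38
tcp_pos: [0.522, 0.1368, 0.0131]
orientation: [-0.0, 0.832, 0.554, -0.0]
wrist_force: [-0.2, 0.7, -1.6]
finger_gap: 0.0212
grip_force: 78.6
```

Run:
```python
from h import *
s,p,M,y=pose(); save('wrist','w10'); C=cam('wrist')
print(s['clock'],p.round(4),y,s['wrist_force'].round(1))
print('pred pin top',proj('wrist',[.5632,.2287,.068],C))
im=cv2.imread('pics/w10.png'); hsv=cv2.cvtColor(im,cv2.COLOR_BGR2HSV)
g=((hsv[...,1]<60)&(hsv[...,2]>70)).astype(np.uint8)
d=(hsv[...,2]<100)
for v in range(20,170,3): print(v,''.join('d' if d[v,k] else '#' if g[v,k] else '.' for k in range(234,334,2)))
```

```text
10.3833 [0.522  0.1368 0.0131] 67.3021490800918 [-0.2  0.7 -1.6]
pred pin top [285.90767505  51.12178789]
20 ..................................................
23 ..................................................
26 ..................................................
29 ......................#######.....................
32 ................################..................
35 ..............#####################...............
38 ............#########################.............
41 ...........##############dd###########............
44 .........####################d#########...........
47 ........################################..........
50 ........#################################.........
53 .......###################################........
56 .......###################################........
59 ......#####################################.......
62 ......##############dd####dd########.######.......
65 .....###############dddddddd###############.......
68 .....###############ddddddd################.......
71 .....###############ddddddd################.......
74 ......#############
[... 1028 characters left out ...]
........dd#########.....................
134 ................d..d########......................
137 ..................dd########......................
140 .................d.d########......................
143 .................d.d########......................
146 ..................dd########......................
149 ..................dd########......................
152 .................ddd########......................
155 ................d..d########......................
158 ..........dd..d...dd#########.....................
161 .......ddddddddddddd#########dd...................
164 ......dddddddddddddd########dddddddd..............
167 dd....ddddddddddddddd#######dddddddddd............
```

The hook is down over the pin with no contact force, and its axis is about 51 mm up. I'll draw back along the arrow.

Emit:
servo_tool:
  increments:
    - {"grip":1,"x":-5,"y":0,"z":0,"roll":0}
    - {"grip":1,"x":-5,"y":0,"z":0,"roll":0}
    - {"grip":1,"x":-5,"y":0,"z":0,"roll":0}
    - {"grip":1,"x":-5,"y":0,"z":0,"roll":0}
    - {"grip":1,"x":0,"y":0,"z":0,"roll":0}

```text
clock: 10.85
tcp_pos: [0.5148, 0.1181, 0.0138]
orientation: [-0.0, 0.833, 0.554, 0.001]
wrist_force: [1.7, 3.9, -1.9]
finger_gap: 0.0216
grip_force: 78.6
```

Emit:
servo_tool:
  increments:
    - {"grip":1,"x":-5,"y":0,"z":0,"roll":0}
    - {"grip":1,"x":-5,"y":0,"z":0,"roll":0}
    - {"grip":1,"x":-5,"y":0,"z":0,"roll":0}
    - {"grip":1,"x":0,"y":0,"z":0,"roll":0}
    - {"grip":1,"x":0,"y":0,"z":0,"roll":0}

```text
clock: 11.27
tcp_pos: [0.5096, 0.1054, 0.0139]
orientation: [-0.0, 0.832, 0.554, 0.001]
wrist_force: [1.7, 6.2, -2.0]
finger_gap: 0.0216
grip_force: 78.6
```

```bash
cat > m.py <<'E'
from h import *
import sys
F=[];P=[]
for i in range(6):
    im=env.read_camera('wrist'); s,p,M,y=pose(); F.append(s['wrist_force']@M); P.append(p)
print(s['clock'],np.mean(P,0).round(4),round(y,2),'F tool',np.mean(F,0).round(2),'gap',s['finger_gap'],s['grip_force'])
im=im[...,::-1]; cv2.imwrite(f'pics/{sys.argv[1]}.png',im)
hsv=cv2.cvtColor(im,cv2.COLOR_BGR2HSV)
g=((hsv[...,1]<60)&(hsv[...,2]>70)); d=(hsv[...,2]<70)
for v in range(0,200,2): print(v,''.join('d' if d[v,k] else '#' if g[v,k] else '.' for k in range(236,328,2)),int(im[v,276:290].mean()))
E
python3 m.py w11
```

```text
11.5667 [0.5098 0.1056 0.0139] 67.34 F tool [ 7.14 -0.34  2.11] gap 0.021312668135735294 78.57920408248901
0 ....###############################..######... 172
2 ....###############################..######... 173
4 ....##############################...######... 173
6 ....##############################...#####.... 173
8 .....############################.....###..... 173
10 .....############################............. 174
12 .....###########################.............. 174
14 ......########################................ 174
16 ......#######################................. 173
18 .......#####################.................. 144
20 ........##################.................... 94
22 .........############......................... 131
24 ..........###############..................... 142
26 ...........################................... 153
28 ............################.................. 154
30 .............###############.................. 154
32 ...............#############.................. 152
34 .................###########.................. 155
36 .................#######
[... 3737 characters left out ...]
.......ddddddddddddddddddddddddddddddd........ 28
176 .......dddddddddddddddddddddddddddddddd....... 34
178 .......dddddddddddddddddddddddddddddddd....... 38
180 .......dddddddddddddddddddddddddddddddd....... 38
182 .......dddddddddddddddddddddddddddddddd....... 36
184 .......dddddddddddddddddddddddddddddddd....... 34
186 .......dddddddddddddddddddddddddddddddd....... 32
188 .......ddddddddddddddddddddddddddddddd........ 30
190 ........dddddddddddddddddddddddddddddd........ 28
192 .........ddddddddddddddddddddddddddd.......... 43
194 ..........##########################.......... 145
196 ..........##########################.......... 189
198 ..........d########################........... 189
```

The thin ring lines show at v=124 and 147.5, and the mouth is at about 169, so the rod is near 29 mm. The 7.1 N force agrees. It needs about 18 mm more.

Emit:
servo_tool:
  increments:
    - {"grip":1,"x":-4,"y":0,"z":0,"roll":0}
    - {"grip":1,"x":-4,"y":0,"z":0,"roll":0}
    - {"grip":1,"x":-4,"y":0,"z":0,"roll":0}
    - {"grip":1,"x":-4,"y":0,"z":0,"roll":0}
    - {"grip":1,"x":0,"y":0,"z":0,"roll":0}

```text
clock: 11.98
tcp_pos: [0.5038, 0.0911, 0.014]
orientation: [-0.001, 0.832, 0.554, 0.002]
wrist_force: [3.7, 9.2, -3.0]
finger_gap: 0.0214
grip_force: 78.6
```

Emit:
servo_tool:
  increments:
    - {"grip":1,"x":0,"y":0,"z":0,"roll":0}
    - {"grip":1,"x":0,"y":0,"z":0,"roll":0}

```text
clock: 12.15
tcp_pos: [0.504, 0.0916, 0.014]
orientation: [-0.001, 0.832, 0.555, 0.002]
wrist_force: [4.1, 9.4, -2.4]
finger_gap: 0.0212
grip_force: 78.6
```

```bash
python3 m.py w12 | awk 'NR==1||NR>30'
python3 - <<'E'
import cv2
cv2.imwrite('pics/c12.png',cv2.resize(cv2.imread('pics/w12.png')[0:220,170:390],(600,600),interpolation=cv2.INTER_CUBIC))
E
```

```text
12.45 [0.5041 0.0916 0.014 ] 67.37 F tool [ 9.44 -0.33  2.79] gap 0.021299114669182464 78.58044505119324
58 ..................##########.................. 150
60 ..................##########.................. 150
62 ..................##########.................. 151
64 ..................##########.................. 150
66 ..................##########.................. 150
68 ..................##########.................. 150
70 ..................##########.................. 149
72 ..................##########.................. 149
74 ..................##########.................. 146
76 ..................##########.................. 146
78 ..................##########.................. 148
80 ..................##########.................. 149
82 ..................##########.................. 148
84 ..................##########.................. 125
86 ..................##########.................. 111
88 ..................##########.................. 145
90 ..................##########.................. 146
92 ..................##########.................. 146
94 ...................#
[... 2171 characters left out ...]
.......ddddddddddddddddddddddddddddddd........ 28
176 .......dddddddddddddddddddddddddddddddd....... 33
178 .......dddddddddddddddddddddddddddddddd....... 38
180 .......dddddddddddddddddddddddddddddddd....... 36
182 .......dddddddddddddddddddddddddddddddd....... 36
184 .......dddddddddddddddddddddddddddddddd....... 32
186 .......dddddddddddddddddddddddddddddddd....... 29
188 .......ddddddddddddddddddddddddddddddd........ 29
190 ........dddddddddddddddddddddddddddddd........ 27
192 .........ddddddddddddddddddddddddddd.......... 50
194 ..........##########################.......... 147
196 ..........##########################.......... 185
198 ..........dd#######################........... 183
```

Emit:
servo_tool:
  increments:
    - {"grip":1,"x":-2,"y":0,"z":0,"roll":0}
    - {"grip":1,"x":-2,"y":0,"z":0,"roll":0}
    - {"grip":1,"x":0,"y":0,"z":0,"roll":0}
    - {"grip":1,"x":0,"y":0,"z":0,"roll":0}
    - {"grip":1,"x":0,"y":0,"z":0,"roll":0}

```text
clock: 12.87
tcp_pos: [0.5026, 0.0881, 0.0141]
orientation: [-0.001, 0.832, 0.555, 0.002]
wrist_force: [4.1, 10.1, -2.3]
finger_gap: 0.0215
grip_force: 78.6
```

```bash
python3 m.py w13 | awk 'NR==1||(NR>63&&NR<90)'
python3 - <<'E'
import cv2
cv2.imwrite('pics/c13.png',cv2.resize(cv2.imread('pics/w13.png')[0:220,170:390],(600,600),interpolation=cv2.INTER_CUBIC))
E
```

```text
13.1667 [0.5027 0.0881 0.0141] 67.38 F tool [10.48 -0.35  2.72] gap 0.021047783967802162 78.5810136795044
124 ..................#########................... 141
126 ...................########................... 98
128 ..................#########................... 137
130 ..................#########................... 146
132 ..................#########................... 147
134 ..................#########................... 148
136 ..................#########................... 147
138 ...................########................... 147
140 ...................########................... 144
142 ...................########................... 145
144 ...................########................... 147
146 ...................########................... 147
148 ...................########................... 147
150 ...................########................... 133
152 ..................dddd##ddd................... 64
154 ..................ddddddddd................... 29
156 ..................ddddddddd................... 29
158 ..................ddddddddd................... 31
160 ..................ddddddddd................... 32
162 ...................########................... 84
164 ...........dddddddd########.dddddd............ 138
166 .........dddddddddd########ddddddddd.......... 135
168 .........dddddddddddd###ddddddddddddd......... 69
170 ........ddddddddddddddddddddddddddddd......... 18
172 ........dddddddddddddddddddddddddddddd........ 21
174 .......ddddddddddddddddddddddddddddddd........ 27
```

View pics/c13.png

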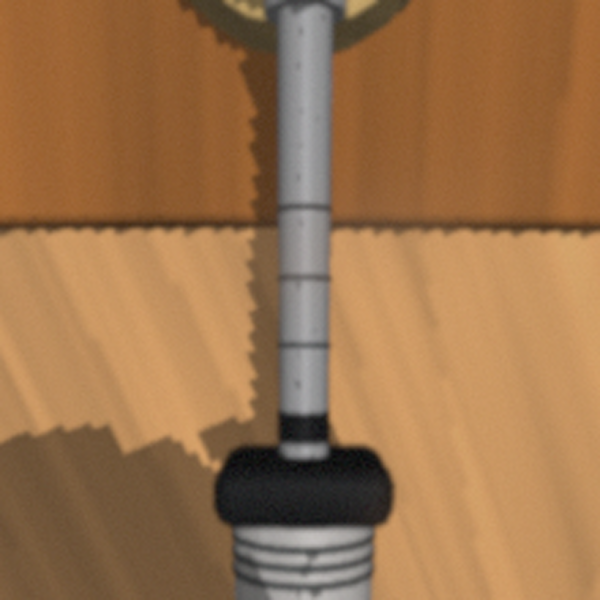

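The picture shows three ring lines, then the whole black band at crop v≈415–440 with a thin sliver of bare rod below it at the mouth. The rod is about 47.5 mm out and the pull is 10.5 N, so I'm handing in.

```bash
python3 -c "
from workcell import env
print(env.hand_in())"
```

```text
the job is handed in; nothing more can be done
None
```

The job is handed in with the gauge hooked on the bare stud and held steady: the black band is fully out with the rod about 2.5 mm past it, at about 10.5 N.

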